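# Wind the tensioner arm to its stop and hold it

### The arm

A 7-joint arm with a two-finger parallel gripper is mounted at the origin on the work surface. World frame = base frame: x ahead of the robot, y to its left, z up, the work surface at z = 0. Lengths are in m, angles in degrees, forces in N, time in s.
With the tool pointing down it reaches from about 0.4 to 0.85 m from the base axis. Payload 10.4 kg.
Tool frame: the origin (TCP) lies midway between the tips of the shut fingers; the grasp point (between the pads) lies 19 mm behind it; z points along the fingers, x is the direction in which the jaws open and shut, and the axes are right-handed (so a half turn about z gives the same grasp; the last joint's range is limited). The gripper opens to 87 mm and grips with 3 to 60 N. Pads are 19 mm wide; open, the fingers measure 117 mm over their backs; the gripper's body (75 mm by 190 mm) begins 51 mm behind the grasp point.
Start: joints at [-71.941, 19.034, -3.707, 83.658, 1.238, 77.344, -5.071], TCP at [0.207, 0.59, 0.223] pointing down, gripper open.
Joint ranges: [-148.97, 148.97], [-28.65, 121.19], [-84.17, 76.75], [9.2, 138.47], [-72.65, 252.65], [3.7, 117.97], [-149.18, 149.18]. Speed limits (degrees/s): [127.2, 127.2, 159.86, 159.86, 180, 180, 180].

### API

Orientations are given as [roll, pitch, yaw] about the fixed x, y, z axes, in that order (R = Rz(yaw) Ry(pitch) Rx(roll)).
In Python, from station import manip, eyes, order gives the robot as it stands.
- The arm moves only by the tool send_rows, never from a script. Its argument "series" is a list that holds one entry, the list of rows, each a list of 5 numbers: the closure, from 0 (fully open) to 1 (shut), then the shift along the tool's x, y, z in cm, then the turn about the tool's z in rad. A call has 1 to 20 rows; each row shifts and turns the pose as measured when the row begins, along the tool's axes as they then stand; what a row does not reach is not made up. A row lasts 1/12 s, in which the tool goes at most 41.7 mm and 7.16 degrees, less where a joint would pass 70% of its speed; a pose out of reach is approached as far as the arm can. A call is refused whole if a number of a shift passes 4.17 or a number of a turn 0.125, either way. A call with a gripper value outside its range is refused whole. The fingers move at their own pace and stop on an object; "newtons" is the grip in N (left out, the last holds). Time passes only in rows, so rows that do not move let the fingers close. It gives the time, the measured TCP pose, the force and the opening at its end, in the units of the state.
- manip.get_state(): the state, without advancing time (a new reading comes with each control period).
- eyes.capture(name): name is "scene" or "top" or "wrist"; returns a dict with "img" (420x560x3 uint8, blue, green, red), "mtx" (3x3 intrinsics, pixels), "extrinsics" (4x4, takes a point from world to camera coordinates); the wrist camera has in their place "hand_eye" (4x4, takes a point from camera to tool coordinates, whose origin is the TCP and whose axes are the tool frame's). Camera axes: x right, y down, z forward; pixel columns grow to the right and rows downward; lengths in m; the calibration is good to about 2 mm. A picture is of the moment at which its call begins: read the wrist's pose just before it. There is no depth.
- order.finish_job(): hands the job in, once; it reports no verdict.
The state is a dict: "time": time; "joints": joint angles; "joint_vel": joint speeds; "effort": joint torques, N m; "eef_pos": TCP position; "orientation": TCP orientation; "force": force on the tool from outside, world axes, zero at the start; "ft_torque": the same for the moment, N m; "opening": finger opening in m.
Only numpy, scipy, OpenCV 4.12 (cv2) and the standard library are available. Lean on these libraries where they do the work, as an engineer would, in place of code of your own. Each camera call takes 0.05 s, during which the arm holds its last target.

### The job

The belt is about to go on, but a stepped shaft stands in the way of the tensioner arm: stand the shaft upright on the square cork mat (not the round one), with its whole foot on the mat, and let go of it. Then swing the tensioner arm with the fingers, against its spring, counter-clockwise seen from above, until it is fully home against the far stop pin, and finish holding it there: do not let go at the end. Do not knock the shaft over, and leave everything else on the bench where it is.

Things in the scene. Friction and masses are not known exactly. Their poses are not given: they have to be found in the camera images.
- tensioner: belt tensioner bolted to the bench: grey disc 140 mm across, 10 mm thick, with a dark barrel 72 mm across on which a light metal arm swings level. Origin on the vertical pivot axis at bench height; hub top 76 mm high. Its yaw varies; its x axis points away from the arm's sweep: in its frame the arm points at 2.52 rad (counter-clockwise from x) at rest, 3.77 rad at the far stop
- tension_arm (a joint): swing of the arm, rad: 0 at rest against the near pin, growing counter-clockwise seen from above to 1.25 hard on the far stop pin. The arm is a flat bar 26 mm wide, 46 to 56 mm above the bench. A spring always drives it back to 0: about 3 N at the roller starts it, 9 to 10 N holds it at the far stop
- stop_pin (a point): top of the far stop pin, an upright steel pin 12 mm thick and 62 mm high, 55 mm from the pivot axis, where the arm's travel ends; a like pin stands beside the arm's rest position
- idler_mid (a point): middle of the black idler roller standing upright on the arm's free end, 120 mm from the pivot axis, 73.5 mm above the bench: 32 mm across, 56 to 90 mm above the bench (thin axle end on top to 94 mm). It turns freely on its own axis, so it can be pinched from above and carried round the arc, or pushed from behind
- shaft: plain steel stepped shaft standing upright in the arm's sweep, 135 mm high, about 0.45 to 0.75 kg: foot 44 mm across up to 40 mm, then 34 mm across up to 85 mm, then 24 mm across to the top. Origin at the centre of its underside, z up along the shaft
- square_mat: square cork mat, 110 x 110 mm, 4 mm thick, fixed to the bench to the left or right of the tensioner; origin at the centre of its underside, x and y along its sides
- round_mat: round cork mat, 116 mm across, 4 mm thick, fixed to the bench on the other side; not the place for the shaft
- bearing: steel bearing ring, 62 mm across, 18 mm high, lying flat between the robot and the tensioner; to be left alone
- wrench: steel open-ended wrench lying flat between the robot and the tensioner; origin near its middle; to be left alone
- grease_can: white can, 68 mm across, 110 mm high, beyond the tensioner; to be left alone
- flange: steel flange with a hub, 110 mm across, 30 mm high, lying flat beyond the tensioner; to be left alone
- bucket: white open bucket, 190 mm across, 210 mm high, with two small grips at the rim, far to the robot's right; to be left alone
- bushing: brass bushing ring, 36 mm across, 30 mm high, standing on the bench to the left beyond the tensioner; to be left alone
- hammer: hammer lying on the bench far to the robot's left; to be left alone
Mind the look-alikes: they are no part of the job. Leave any black, grey or turquoise look-alike of the square_mat alone.

How it is judged (in metres and radians):
On the way, in this order (a step that is already met when the one before it is completed fails the run):
1. the shaft stands on the square mat, released (x of shaft in the frame of square_mat between -0.035 and 0.035 m and y of shaft in the frame of square_mat between -0.035 and 0.035 m and z of shaft in the frame of square_mat between 0.001 and 0.008 m and angle between shaft's own z axis and vertical below 0.1 rad and contact force between the fingers and shaft below 0.3 N and linear speed of shaft below 0.03 m/s), for 0.2 s.
2. the fingers hold the tensioner arm at its far stop (value of joint tension_arm above 1.17 rad and contact force between the fingers and tensioner above 3 N and velocity of joint tension_arm between -0.2 and 0.2 rad/s), for 0.3 s.
At the end, for the whole second after the job is handed in: The shaft stands upright (within 0.1 rad) and untouched on the square mat, its centre within 35 mm of the mat's centre along each side; the tensioner arm reads at least 1.17 rad (stop at 1.25) and is still, held there by the fingers with more than 3 N of contact, through the last second (all of step 1 and all of step 2); the arm keeps its last pose, push and grip.
It fails at once if the shaft is knocked over (angle between shaft's own z axis and vertical above 0.5 rad).
It fails at once if something else loose on the bench is shifted by more than 30 mm (distance of any of bearing, wrench, grease_can, flange, bucket, bushing, hammer from where it was at the start of the episode above 0.03 m).
It also fails if it takes over 56 s, if anything falls off the work surface, if the arm or the gripper's body presses on something with over 40 N, if the wrist force passes 120 N, or if a joint passes its speed limit or range.

## Working session

There is one attempt and no reset: what is moved stays moved. The work goes in short steps, Python scripts to look and compute and a tool call to move; the robot and the scene stay as the last step left them, time stands still between calls to the robot, and variables do not carry over. Pictures are saved under pics/ and viewed, and the job is handed in when it is done.

Besides the shell and the picture viewer there is one more tool, called after ">>>" by a JSON object that holds its "method" and its "body". send_rows: Moves the arm, as the interface text tells. Its arguments: {"type":"object","properties":{"series":{"type":"array","items":{"type":"array","items":{"type":"array","items":{"type":"number"}}}},"newtons":{"type":"number"}},"required":["series"]}

```bash
ls; mkdir -p pics; python3 - <<'E'
from station import manip, eyes, order
import cv2,numpy as np
print(manip.get_state())
for n in ("scene","top","wrist"):
    c=eyes.capture(n); cv2.imwrite(f"pics/{n}0.png",c["img"])
    print(n,{k:np.round(v,4).tolist() for k,v in c.items() if k!="img"})
E
```

```text
pics
{'time': 0.0, 'joints': array([-71.94096329,  19.07218717,  -3.70644063,  83.70485056,
         1.23679856,  77.34305965,  -5.07029803]), 'joint_vel': array([-0.04288408, -0.02978204,  0.03886735, -0.05359512, -0.04935527,
       -0.00851637,  0.05981909]), 'effort': array([-1.39863372e-03, -6.23261046e+01,  2.43294012e-02, -3.89906466e+01,
       -6.11974834e-02,  3.98310309e-02,  1.01811256e-04]), 'eef_pos': array([0.20700771, 0.58932185, 0.22176121]), 'orientation': array([1.79996898e+02, 8.02285818e-02, 7.06469007e+01]), 'force': array([ 0.70358455, -0.39453702, -0.17022656]), 'ft_torque': array([0.01471427, 0.03596127, 0.03452225]), 'opening': 0.08685324988222688}
scene {'mtx': [[489.0181, 0.0, 276.1761], [0.0, 489.0181, 201.0649], [0.0, 0.0, 1.0]], 'extrinsics': [[-0.344, 0.9389, 0.0118, 0.1903], [0.6898, 0.2612, -0.6753, -0.321], [-0.6371, -0.2242, -0.7375, 1.8084], [0.0, 0.0, 0.0, 1.0]]}
top {'mtx': [[510.7383, 0.0, 271.3882], [0.0, 510.7383, 210.4531], [0.0, 0.0, 1.0]], 'extrinsics': [[0.0041, -1.0, 0.0066, -0.004], [-0.9805, -0.0053, -0.1964, 0.5265], [0.1964, -0.0057, -0.9805, 1.5594], [0.0, 0.0, 0.0, 1.0]]}
wrist {'mtx': [[295.8746, 0.0, 283.1733], [0.0, 295.8746, 208.7118], [0.0, 0.0, 1.0]], 'hand_eye': [[1.0, 0.0005, 0.0002, -0.0], [-0.0005, 0.9562, 0.2926, -0.0806], [-0.0001, -0.2926, 0.9562, -0.1614], [0.0, 0.0, 0.0, 1.0]]}
```

View pics/scene0.png

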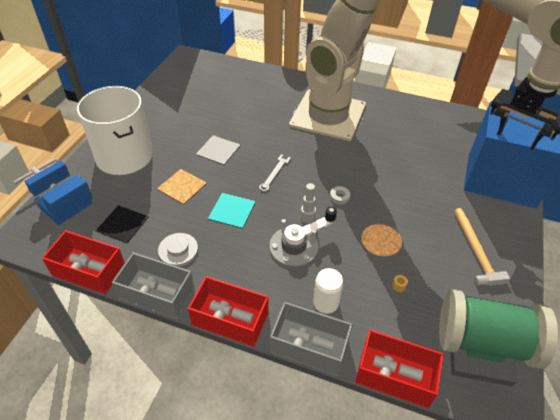

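View pics/top0.png

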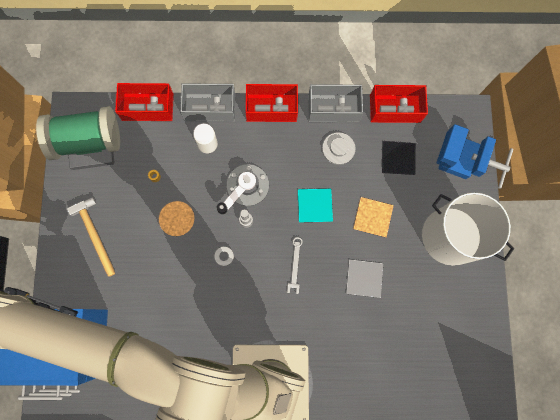

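View pics/wrist0.png

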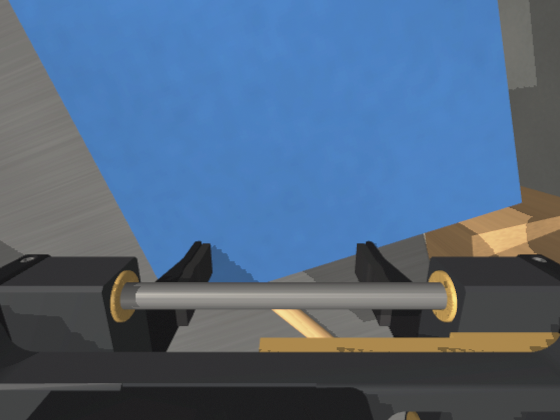

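Scene: the orange square cork mat is at top px (374,217), the tensioner hub at (247,181), the roller at (222,208), and the shaft around (245,217). I'll measure from these next.

```bash
cat > h.py <<'E'
import cv2,numpy as np
from station import manip, eyes, order
def ray(c,px):
    K,E=c["mtx"],c["extrinsics"]
    d=np.linalg.inv(K)@np.array([px[0],px[1],1.0]); R,t=E[:3,:3],E[:3,3]
    return -R.T@t, R.T@d
def onz(c,px,z):
    o,d=ray(c,px); return o+d*(z-o[2])/d[2]
def proj(c,P):
    p=c["mtx"]@(c["extrinsics"]@np.append(P,1))[:3]; return p[:2]/p[2]
def two(ca,pa,cb,pb):
    A=[];b=[]
    for c,p in((ca,pa),(cb,pb)):
        o,d=ray(c,p); d=d/np.linalg.norm(d); M=np.eye(3)-np.outer(d,d); A.append(M);b.append(M@o)
    return np.linalg.lstsq(np.vstack(A),np.hstack(b),rcond=None)[0]
E
python3 - <<'E'
from h import *
T=eyes.capture("top");S=eyes.capture("scene")
for n,c in(("top",T),("scene",S)):
    hsv=cv2.cvtColor(c["img"],cv2.COLOR_BGR2HSV)
    m=cv2.inRange(hsv,(8,90,120),(25,255,255))
    cs,_=cv2.findContours(m,cv2.RETR_EXTERNAL,cv2.CHAIN_APPROX_NONE)
    for k in cs:
        if cv2.contourArea(k)>300:
            M=cv2.moments(k);p=(M['m10']/M['m00'],M['m01']/M['m00'])
            r=cv2.minAreaRect(k);print(n,np.round(p,1),cv2.contourArea(k),np.round(onz(c,p,.004),4), [np.round(onz(c,q,.004)[:2],4).tolist() for q in cv2.boxPoints(r)])
t=T["img"][150:250,190:300];cv2.imwrite("pics/tcrop.png",cv2.resize(t,None,fx=6,fy=6,interpolation=cv2.INTER_CUBIC))
s=S["img"][170:270,260:360];cv2.imwrite("pics/scrop.png",cv2.resize(s,None,fx=6,fy=6,interpolation=cv2.INTER_CUBIC))
E
```

```text
top [ 96.7 242.9] 528.5 [0.427  0.5574 0.004 ] [[0.5305, 0.6273], [0.5425, 0.603], [0.331, 0.4919], [0.3196, 0.5159]]
top [176.1 218.1] 939.5 [0.5091 0.3067 0.004 ] [[0.5656, 0.3647], [0.5662, 0.2507], [0.4542, 0.2469], [0.4537, 0.3594]]
top [373.  216.7] 1074.0 [ 0.5171 -0.3318  0.004 ] [[0.478, -0.2629], [0.5842, -0.292], [0.5565, -0.4019], [0.4509, -0.3715]]
top [ 16.6 155.1] 2246.5 [0.7185 0.8432 0.004 ] [[0.5163, 0.9129], [0.9447, 0.9145], [0.9296, 0.7784], [0.5025, 0.7834]]
top [512.7 136. ] 924.5 [ 0.7956 -0.8116  0.004 ] [[1.0258, -0.7866], [1.0327, -0.8468], [0.6331, -0.8478], [0.6269, -0.7902]]
top [554.5  63. ] 363.5 [ 1.0627 -0.9805  0.004 ] [[1.1342, -0.9583], [1.1346, -1.0039], [0.9295, -0.982], [0.9292, -0.9375]]
top [240.    4.1] 3483.5 [1.2799 0.1124 0.004 ] [[1.2597, 0.9566], [1.3027, 0.961], [1.3022, -0.6619], [1.259, -0.6587]]
scene [381.1 239.8] 985.5 [0.5144 0.3076 0.004 ] [[0.477, 0.2395], [0.435, 0.3507], [0.5516, 0.372], [0.5912, 0.2668]]
scene [473.3 240.4] 582.0 [0.4226 0.558  0.004 ] [[0.3233, 0.4894], [0.2965, 0.5118], [0.5109, 0.62], [0.5333, 0.5993]]
scene [ 11.9 199.7] 505.0 [ 0.7607 -0.7857  0.004 ] [[0.8135, -0.8405], [0.6676, -0.8441], [0.7054, -0.7556], [0.8452, -0.7573]]
scene [181.5 185.7] 873.0 [ 0.5238 -0.3298  0.004 ] [[0.5591, -0.3978], [0.4168, -0.3676], [0.4858, -0.2624], [0.619, -0.2966]]
scene [420.8  25.4] 2755.5 [-0.7913  0.2193  0.004 ] [[-0.6311, 0.0016], [-1.0975, -0.0599], [-1.0645, 0.4611], [-0.6245, 0.4584]]
scene [279.1  27.7] 2783.5 [-0.5318 -0.3835  0.004 ] [[-0.2514, -0.6214], [-0.8798, -0.8338], [-0.8141, -0.2305], [-0.233, -0.1301]]
scene [31.4 89.9] 6329.0 [ 0.2685 -1.1083  0.004 ] [[-0.2905, -1.7415], [-0.4394, -1.3648], [0.5721, -0.658], [0.6683, -0.9107]]
```

View pics/tcrop.png

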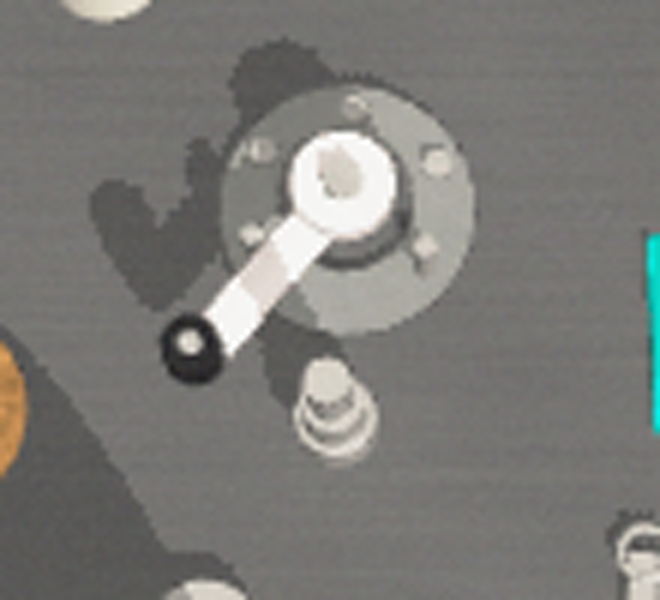

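View pics/scrop.png

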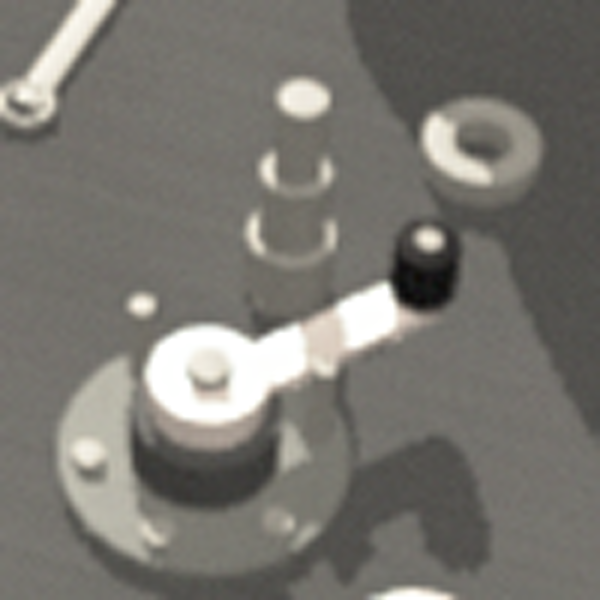

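```bash
python3 - <<'E'
from h import *
T=eyes.capture("top");S=eyes.capture("scene")
for n,a,b,z in(("shaft",(244.3,212.5),(310.5,186.3),.135),("hub",(247.2,180.7),(295,232),.076),("roller",(221.3,207.2),(331.7,209.7),.094),("pin",(260.8,190.8),(283.7,220.5),.062)):
    print(n,np.round(onz(T,a,z),4),np.round(onz(S,b,z),4),np.round(two(T,a,S,b),4))
print("disc",onz(T,(248,184.7),.01),"wrench top", onz(T,(297,241),.0),"bearing",onz(T,(223.5,256),.018))
E
```

```text
shaft [0.5032 0.0799 0.135 ] [0.5061 0.0833 0.135 ] [0.5035 0.0813 0.132 ]
hub [0.6167 0.0751 0.076 ] [0.6308 0.0821 0.076 ] [0.62   0.0773 0.0617]
roller [0.5275 0.1528 0.094 ] [0.533  0.1564 0.094 ] [0.5284 0.1545 0.0884]
pin [0.5877 0.0323 0.062 ] [0.5918 0.0359 0.062 ] [0.5884 0.0336 0.0575]
disc [0.62045359 0.07519017 0.01      ] wrench top [ 0.43700675 -0.08468374  0.        ] bearing [0.38548149 0.1493355  0.018     ]
```

```bash
cat >> h.py <<'E'
from scipy.spatial.transform import Rotation as Ro
def go(target):
    s=manip.get_state(); R=Ro.from_euler("xyz",s["orientation"],degrees=True).as_matrix()
    d=R.T@(np.array(target)-s["eef_pos"])*100
    print("t",s["time"],"pos",np.round(s["eef_pos"],4),"rpy",np.round(s["orientation"],1),"j",np.round(s["joints"],0),"F",np.round(s["force"],1),"open",round(s["opening"],4)); print("tool shift cm",np.round(d,2))
E
python3 -c "
from h import *
go([.504,.0815,.222])"
```

```text
t 0.35 pos [0.2071 0.5896 0.2224] rpy [-180.     0.    70.6] j [-72.  19.  -4.  84.   1.  77.  -5.] F [ 0.3  0.6 -0.1] open 0.0871
tool shift cm [-38.1   44.85   0.05]
```

>>> {"method": "send_rows", "body": {"series": [[[0,-2.4,2.8,0,0],[0,-2.4,2.8,0,0],[0,-2.4,2.8,0,0],[0,-2.4,2.8,0,0],[0,-2.4,2.8,0,0],[0,-2.4,2.8,0,0],[0,-2.4,2.8,0,0],[0,-2.4,2.8,0,0],[0,-2.4,2.8,0,0],[0,-2.4,2.8,0,0],[0,-2.4,2.8,0,0],[0,-2.4,2.8,0,0],[0,-2.4,2.8,0,0],[0,-2.4,2.8,0,0]]]}}

```text
time: 1.52
eef_pos: [0.4711, 0.1302, 0.2204]
orientation: [-179.8, -0.3, 71.5]
force: [1.8, -0.0, -1.2]
opening: 0.0866
```

>>> {"method": "send_rows", "body": {"series": [[[0,0,0,0,0.125],[0,0,0,0,0.125],[0,0,0,0,0.125],[0,0,0,0,0.125],[0,0,0,0,0.125],[0,0,0,0,0.125],[0,0,0,0,0.125],[0,0,0,0,0.125],[0,0,0,0,0.125],[0,0,0,0,0.125],[0,0,0,0,0.125],[0,0,0,0,0.125],[0,0,0,0,0.125]]]}}

```text
time: 2.6
eef_pos: [0.4755, 0.1182, 0.222]
orientation: [-179.6, -0.0, -21.9]
force: [-0.2, -0.2, 0.6]
opening: 0.0871
```

```bash
python3 -c "
from h import *
go([.504,.0815,.222])
c=eyes.capture('wrist');cv2.imwrite('pics/w1.png',c['img'])"
```

```text
t 2.6 pos [0.4755 0.1182 0.222 ] rpy [-179.6   -0.   -21.9] j [-40.   1.  22. 105.  -1.  74. -40.] F [-0.2 -0.2  0.6] open 0.0871
tool shift cm [ 4.01  2.34 -0.02]
```

View pics/w1.png

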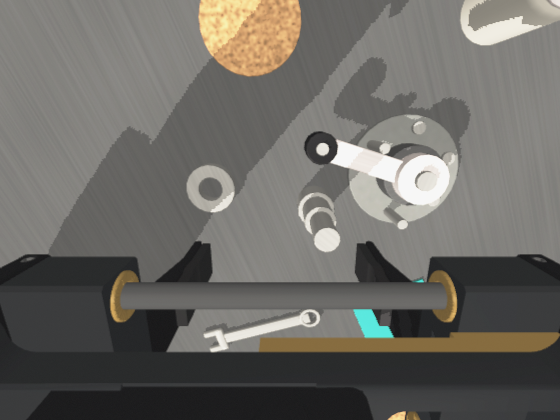

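The wrist view shows the shaft top at (327,239), roller axle at (322,149), hub top at (425,181) and far pin top near (402,224). I'll check these against the earlier numbers.

```bash
cat >> h.py <<'E'
def wz(c,s,px,z):
    R=Ro.from_euler("xyz",s["orientation"],degrees=True).as_matrix()
    H=c["hand_eye"]; d=R@H[:3,:3]@np.linalg.inv(c["mtx"])@np.array([px[0],px[1],1.]); o=s["eef_pos"]+R@H[:3,3]
    return o+d*(z-o[2])/d[2]
E
python3 -c "
from h import *
s=manip.get_state();c=eyes.capture('wrist')
for n,p,z in(('shaft',(327,239),.135),('roller',(322,149),.094),('hub',(425,181),.076),('pin',(402,224),.062)): print(n,np.round(wz(c,s,p,z),4))
"
```

```text
shaft [0.5033 0.0813 0.135 ]
roller [0.5305 0.1528 0.094 ]
hub [0.6211 0.0775 0.076 ]
pin [0.589  0.0333 0.062 ]
```

>>> {"method": "send_rows", "body": {"series": [[[0,2.0,1.2,0,0],[0,2.0,1.1,0,0],[0,0,0,0,0],[0,0,0,0,0]]]}}

```text
time: 3.03
eef_pos: [0.5049, 0.0821, 0.2221]
orientation: [-179.6, -0.0, -20.5]
force: [0.0, 0.5, 1.0]
opening: 0.087
```

```bash
python3 -c "
from h import *
go([.504,.0815,.092])
c=eyes.capture('wrist');cv2.imwrite('pics/w2.png',c['img'])"
```

```text
t 3.0333 pos [0.5049 0.0821 0.2221] rpy [-179.6   -0.   -20.5] j [-37.   4.  24. 102.  -2.  74. -33.] F [0.  0.5 1. ] open 0.087
tool shift cm [-0.07  0.18 13.01]
```

View pics/w2.png

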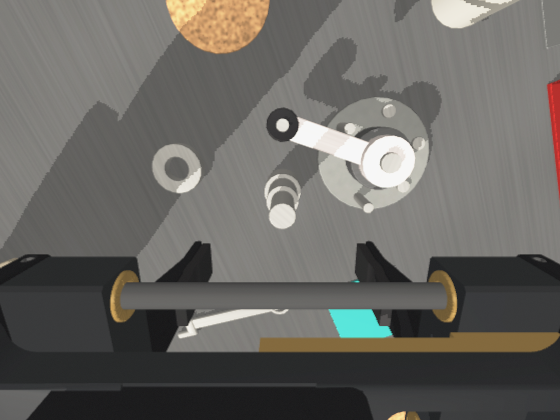

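Views agree to about 2 mm, and the shaft is centred between the fingers (px 282). Descending and gripping.

>>> {"method": "send_rows", "body": {"series": [[[0,-0.1,0.2,2.6,0],[0,0,0,2.6,0],[0,0,0,2.6,0],[0,0,0,2.6,0],[0,0,0,1.6,0],[0,0,0,0.8,0],[0,0,0,0,0]]]}}

```text
time: 3.67
eef_pos: [0.5022, 0.0872, 0.0909]
orientation: [-179.3, -0.2, -19.3]
force: [-0.4, -0.4, 0.6]
opening: 0.0871
```

```bash
python3 -c "
from h import *
go([.504,.0815,.092])"
```

```text
t 3.6667 pos [0.5022 0.0872 0.0909] rpy [-179.3   -0.2  -19.3] j [-36.  11.  24. 111.  -6.  58. -29.] F [-0.4 -0.4  0.6] open 0.0871
tool shift cm [ 0.36  0.48 -0.11]
```

>>> {"method": "send_rows", "body": {"series": [[[0,0.35,0.5,-0.1,0],[0,0,0,0,0],[0,0,0,0,0]]]}}

```text
time: 3.92
eef_pos: [0.5045, 0.0821, 0.0941]
orientation: [-179.2, -0.2, -19.1]
force: [-0.7, -0.4, -0.7]
opening: 0.0874
```

>>> {"method": "send_rows", "body": {"series": [[[1,0,0,0,0],[1,0,0,0,0],[1,0,0,0,0],[1,0,0,0,0],[1,0,0,0,0],[1,0,0,0,0],[1,0,0,0,0],[1,0,0,0,0]]], "newtons": 45}}

```text
time: 4.58
eef_pos: [0.5067, 0.0826, 0.0975]
orientation: [-179.0, -0.5, -19.1]
force: [0.8, 0.4, 0.1]
opening: 0.0416
```

```bash
python3 -c "
from h import *
go([.504,.0815,.092])"
```

```text
t 4.5833 pos [0.5067 0.0826 0.0975] rpy [-179.    -0.5  -19.1] j [-36.  11.  24. 111.  -6.  58. -28.] F [0.8 0.4 0.1] open 0.0416
tool shift cm [-0.22  0.2   0.54]
```

>>> {"method": "send_rows", "body": {"series": [[[1,-0.1,0.1,0.3,0],[1,-0.1,0.1,0.3,0],[1,0,0,0.05,0],[1,0,0,0.05,0],[1,0,0,0.05,0],[1,0,0,0.05,0]]]}}

```text
time: 5.08
eef_pos: [0.5037, 0.0815, 0.0904]
orientation: [-178.9, -0.4, -19.1]
force: [-2.9, -1.9, 8.9]
opening: 0.0224
```

```bash
python3 -c "
from h import *
go([.504,.0815,.15])"
```

```text
t 5.0833 pos [0.5037 0.0815 0.0904] rpy [-178.9   -0.4  -19.1] j [-36.  11.  24. 112.  -6.  57. -28.] F [-2.9 -1.9  8.9] open 0.0224
tool shift cm [ 0.07 -0.12 -5.96]
```

>>> {"method": "send_rows", "body": {"series": [[[1,0,0,-1.5,0],[1,0,0,-1.5,0],[1,0,0,-1.5,0],[1,0,0,-1.5,0]]]}}

```text
time: 5.42
eef_pos: [0.4979, 0.0792, 0.1461]
orientation: [-179.4, 0.2, -19.1]
force: [0.5, 0.8, -5.2]
opening: 0.0226
```

```bash
python3 -c "
from h import *
go([.52,-.331,.155])
c=eyes.capture('scene');cv2.imwrite('pics/s2.png',c['img'])"
```

```text
t 5.4167 pos [0.4979 0.0792 0.1461] rpy [-179.4    0.2  -19.1] j [-37.   7.  24. 109.  -4.  65. -30.] F [ 0.5  0.8 -5.2] open 0.0226
tool shift cm [15.5  38.03 -1.32]
```

View pics/s2.png

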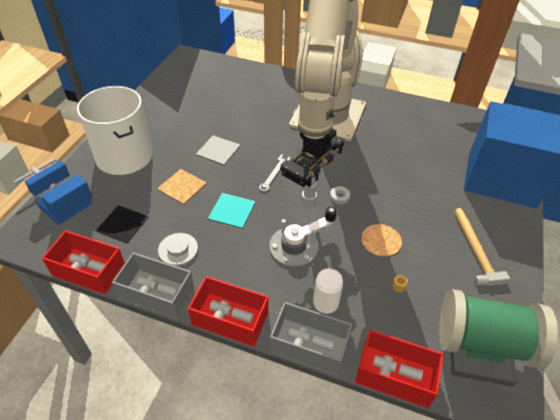

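Shaft is held and lifted at about (310,185). Carrying it to the mat.

>>> {"method": "send_rows", "body": {"series": [[[1,0.7,1.5,-0.3,0],[1,1.1,2.7,-0.2,0],[1,1.1,2.7,-0.1,0],[1,1.1,2.7,-0.1,0],[1,1.1,2.7,-0.1,0],[1,1.1,2.7,0,0],[1,1.1,2.7,0,0],[1,1.1,2.7,0,0],[1,1.1,2.7,0,0],[1,1.1,2.7,0,0],[1,1.1,2.7,0,0],[1,1.1,2.7,0,0],[1,1.1,2.7,0,0]]]}}

```text
time: 6.55
eef_pos: [0.5159, -0.2919, 0.1376]
orientation: [-179.3, 0.9, -18.1]
force: [-0.0, -0.3, -6.2]
opening: 0.0223
```

```bash
python3 -c "
from h import *
go([.52,-.331,.155])
c=eyes.capture('wrist');cv2.imwrite('pics/w3.png',c['img'])
c=eyes.capture('scene');cv2.imwrite('pics/s3.png',c['img'])"
```

```text
t 6.55 pos [ 0.5159 -0.2919  0.1376] rpy [-179.3    0.9  -18.1] j [ -5.  22.  38.  96. -15.  68.  19.] F [-0.  -0.3 -6.2] open 0.0223
tool shift cm [ 1.58  3.57 -1.8 ]
```

View pics/w3.png

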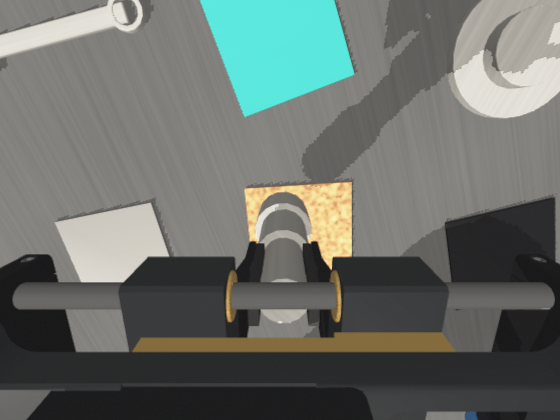

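The wrist view shows the mat's near corners at (246,188) and (352,182), with the shaft hanging straight in the grip. I'll cross-check the mat and move over it.

>>> {"method": "send_rows", "body": {"series": [[[1,0.8,1.7,0,0],[1,0.8,1.7,0,0],[1,0,0,0.05,0],[1,0,0,0,0]]]}}

```text
time: 6.98
eef_pos: [0.5161, -0.3348, 0.1304]
orientation: [-179.6, 1.4, -18.6]
force: [-0.1, 0.6, -5.0]
opening: 0.0221
```

```bash
python3 -c "
from h import *
c=eyes.capture('wrist')
s={'orientation':[-179.3,.9,-18.1],'eef_pos':np.array([.5159,-.2919,.1376])}
for p in((246,188),(352,182)): print(wz(c,s,p,.004))
go([.52,-.331,.098])
cv2.imwrite('pics/w4.png',c['img'])
T=eyes.capture('top');cv2.imwrite('pics/t4.png',cv2.resize(T['img'][150:300,300:500],None,fx=4,fy=4))
"
```

```text
[ 0.48212178 -0.2662571   0.004     ]
[ 0.58653913 -0.29342662  0.004     ]
t 7.0333 pos [ 0.5159 -0.3348  0.1303] rpy [-179.6    1.4  -18.6] j [ -0.  26.  38.  92. -17.  69.  23.] F [-0.2 -0.4 -5.6] open 0.0224
tool shift cm [ 0.35 -0.46  3.23]
```

View pics/t4.png

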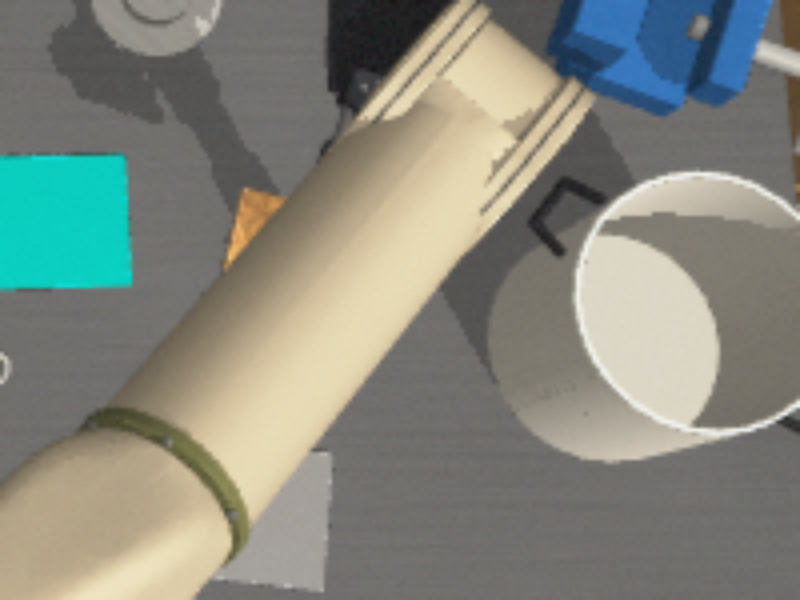

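View pics/w4.png

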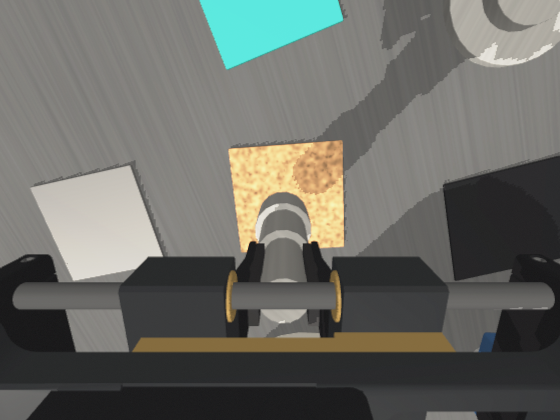

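Now the mat's corners are visible at (230,150), (343,141), (343,245) and (240,250).

```bash
python3 -c "
from h import *
c=eyes.capture('wrist');s=manip.get_state()
P=[wz(c,s,p,.004) for p in((230,150),(343,141),(343,245),(240,250))]
print(np.round(P,4),(P[0]+P[2])/2)
go([.518,-.331,.098])
"
```

```text
[[ 0.4817 -0.2671  0.004 ]
 [ 0.5872 -0.2933  0.004 ]
 [ 0.5591 -0.3967  0.004 ]
 [ 0.4534 -0.3685  0.004 ]] [ 0.52039351 -0.33187956  0.004     ]
t 7.1333 pos [ 0.5166 -0.3339  0.1312] rpy [-179.5    1.3  -18.5] j [ -0.  26.  38.  92. -17.  69.  23.] F [ 0.8  0.1 -5.3] open 0.0228
tool shift cm [ 0.11 -0.29  3.32]
```

>>> {"method": "send_rows", "body": {"series": [[[1,0.3,-0.2,1.0,0],[1,0,0,1.0,0],[1,0,0,0.6,0],[1,0,0,0.3,0],[1,0,0,0.1,0]]]}}

```text
time: 7.55
eef_pos: [0.521, -0.3284, 0.0974]
orientation: [-179.4, 1.3, -18.3]
force: [0.3, 0.5, -5.3]
opening: 0.0225
```

```bash
python3 -c "
from h import *
go([.52,-.332,.0945])"
```

```text
t 7.55 pos [ 0.521  -0.3284  0.0974] rpy [-179.4    1.3  -18.3] j [ -0.  28.  37.  94. -18.  66.  23.] F [ 0.3  0.5 -5.3] open 0.0225
tool shift cm [0.02 0.38 0.28]
```

>>> {"method": "send_rows", "body": {"series": [[[1,0,0.2,0.2,0],[1,0,0,0.2,0],[1,0,0,0.1,0]]]}}

```text
time: 7.8
eef_pos: [0.5209, -0.3304, 0.0949]
orientation: [-179.3, 1.3, -18.2]
force: [-2.7, 2.6, -0.9]
opening: 0.0227
```

```bash
python3 -c "
from h import *
go([.52,-.332,.0945])"
```

```text
t 7.8 pos [ 0.5209 -0.3304  0.0949] rpy [-179.3    1.3  -18.2] j [  0.  28.  37.  94. -19.  66.  24.] F [-2.7  2.6 -0.9] open 0.0227
tool shift cm [-0.03  0.18  0.04]
```

>>> {"method": "send_rows", "body": {"series": [[[1,0,0,0.1,0],[0.6,0,0,0,0],[0.4,0,0,0,0],[0,0,0,0,0],[0,0,0,0,0],[0,0,0,0,0],[0,0,0,0,0],[0,0,0,0,0]]]}}

```text
time: 8.47
eef_pos: [0.5227, -0.3328, 0.0968]
orientation: [-179.4, 0.9, -18.3]
force: [0.2, -1.0, -0.9]
opening: 0.0609
```

```bash
python3 -c "
from h import *
go([.52,-.332,.0945])
c=eyes.capture('wrist');cv2.imwrite('pics/w5.png',c['img'])"
```

```text
t 8.4667 pos [ 0.5227 -0.3328  0.0968] rpy [-179.4    0.9  -18.3] j [  0.  28.  37.  94. -19.  65.  24.] F [ 0.2 -1.  -0.9] open 0.0609
tool shift cm [-0.28  0.01  0.23]
```

View pics/w5.png

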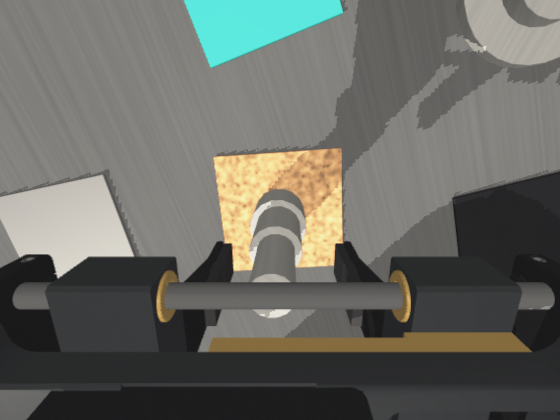

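The shaft stands free on the mat. Rising straight up.

>>> {"method": "send_rows", "body": {"series": [[[0,-0.3,0,0,0],[0,-0.2,0,-1,0],[0,0,0,-2,0],[0,0,0,-3,0],[0,0,0,-3,0],[0,0,0,-3,0],[0,0,0,-1,0]]]}}

```text
time: 9.1
eef_pos: [0.5157, -0.332, 0.2318]
orientation: [-179.4, 1.3, -18.4]
force: [0.9, -0.7, 0.4]
opening: 0.0872
```

```bash
python3 -c "
from h import *
go([.53,.1535,.22])
c=eyes.capture('wrist');cv2.imwrite('pics/w6.png',c['img'])
c=eyes.capture('scene');cv2.imwrite('pics/s6.png',c['img'])"
```

```text
t 9.1 pos [ 0.5157 -0.332   0.2318] rpy [-179.4    1.3  -18.4] j [ -2.  21.  40.  85. -14.  80.  21.] F [ 0.9 -0.7  0.4] open 0.0872
tool shift cm [-13.91 -46.51   1.96]
```

View pics/w6.png

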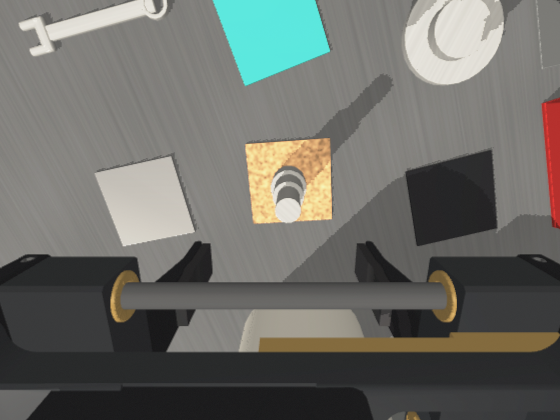

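View pics/s6.png

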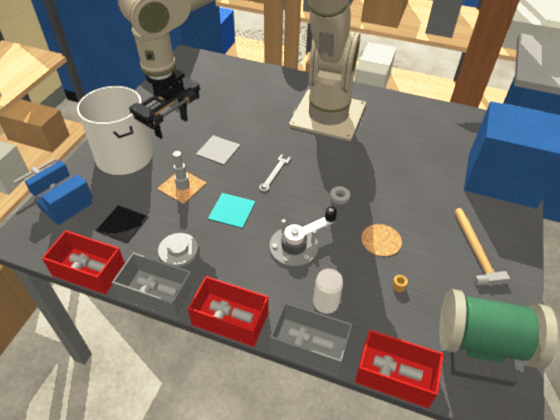

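```bash
python3 -c "
from h import *
c=eyes.capture('wrist');s=manip.get_state()
print(wz(c,s,(288,209),.139))"
```

```text
[ 0.51857219 -0.32724321  0.139     ]
```

>>> {"method": "send_rows", "body": {"series": [[[0,-0.6,-1.8,0,0],[0,-1.1,-3.7,0,0],[0,-1.1,-3.7,0,0],[0,-1.1,-3.7,0,0],[0,-1.1,-3.7,0,0],[0,-1.1,-3.7,0,0],[0,-1.1,-3.7,0,0],[0,-1.1,-3.7,0,0],[0,-1.1,-3.7,0,0],[0,-1.1,-3.7,0,0],[0,-1.1,-3.7,0,0],[0,-1.1,-3.7,0,0]]]}}

```text
time: 10.25
eef_pos: [0.5183, 0.123, 0.2186]
orientation: [179.9, 2.7, -19.2]
force: [1.3, -0.1, -0.4]
opening: 0.0873
```

>>> {"method": "send_rows", "body": {"series": [[[0,0,0,0,-0.125],[0,0,0,0,-0.125],[0,0,0,0,-0.125],[0,0,0,0,-0.125],[0,0,0,0,-0.125],[0,0,0,0,-0.125],[0,0,0,0,-0.125],[0,0,0,0,-0.125],[0,0,0,0,-0.125],[0,0,0,0,-0.125]]]}}

```text
time: 11.08
eef_pos: [0.5068, 0.1363, 0.2023]
orientation: [-176.7, 2.1, 52.8]
force: [-0.4, -0.1, -0.9]
opening: 0.0871
```

```bash
python3 -c "
from h import *
go([.53,.1535,.22])
c=eyes.capture('wrist');cv2.imwrite('pics/w7.png',c['img'])"
```

```text
t 11.0833 pos [0.5068 0.1363 0.2023] rpy [-176.7    2.1   52.8] j [-34.  10.  17.  98.  -5.  76.  37.] F [-0.4 -0.1 -0.9] open 0.0871
tool shift cm [ 2.71  0.7  -1.92]
```

View pics/w7.png

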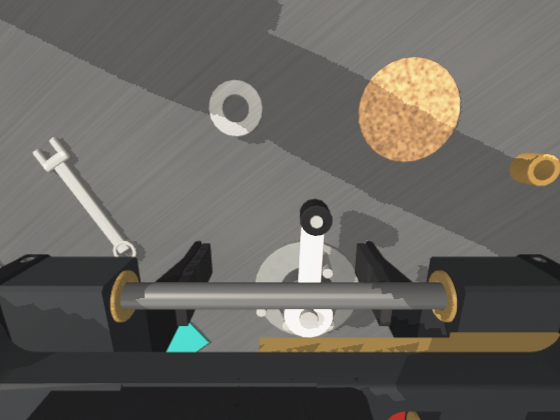

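```bash
python3 -c "
from h import *
c=eyes.capture('wrist');s=manip.get_state()
print(wz(c,s,(316,222),.094))
go([.53,.1535,.13])"
```

```text
[0.53026093 0.15294153 0.094     ]
t 11.1833 pos [0.5068 0.1362 0.2023] rpy [-176.7    2.1   52.6] j [-34.  10.  17.  98.  -5.  76.  37.] F [ 0.2 -0.9 -0.4] open 0.087
tool shift cm [3.05 1.21 7.06]
```

>>> {"method": "send_rows", "body": {"series": [[[0,1.5,0.6,1.5,0],[0,1.5,0.6,2.0,0],[0,0,0,2.0,0],[0,0,0,1.5,0],[0,0,0,0,0]]]}}

```text
time: 11.6
eef_pos: [0.5292, 0.1534, 0.1256]
orientation: [-176.6, 2.3, 51.2]
force: [-0.6, -0.5, -0.4]
opening: 0.0868
```

```bash
python3 -c "
from h import *
go([.53,.1535,.063])"
```

```text
t 11.6 pos [0.5292 0.1534 0.1256] rpy [-176.6    2.3   51.2] j [-34.  17.  17.  99.  -7.  68.  36.] F [-0.6 -0.5 -0.4] open 0.0868
tool shift cm [0.32 0.42 6.24]
```

>>> {"method": "send_rows", "body": {"series": [[[0,0.1,0.1,2.0,0],[0,0.1,0.1,2.0,0],[0,0.1,0.1,1.3,0],[0,0,0.1,0.8,0],[0,0,0,0,0]]]}}

```text
time: 12.02
eef_pos: [0.5291, 0.1532, 0.0629]
orientation: [-176.7, 2.5, 50.2]
force: [0.3, 0.5, -0.1]
opening: 0.087
```

```bash
python3 -c "
from h import *
go([.53,.1535,.063])
c=eyes.capture('wrist');cv2.imwrite('pics/w8.png',c['img'])"
```

```text
t 12.0167 pos [0.5291 0.1532 0.0629] rpy [-176.7    2.5   50.2] j [-34.  21.  17. 102.  -9.  61.  36.] F [ 0.3  0.5 -0.1] open 0.087
tool shift cm [ 0.08  0.04 -0.02]
```

View pics/w8.png

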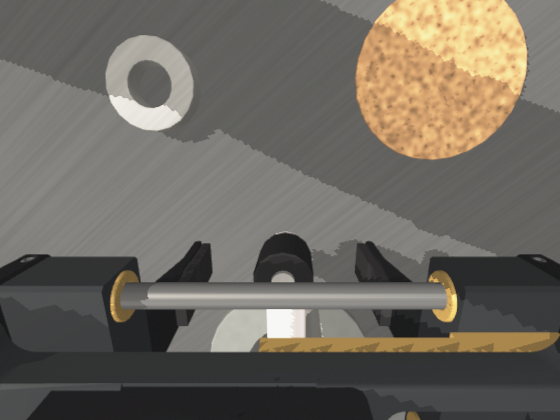

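The roller is centred between the fingers at px (284,265). Closing.

>>> {"method": "send_rows", "body": {"series": [[[1,0,0,0.03,0],[1,0,0,0.03,0],[1,0,0,0.03,0],[1,0,0,0.03,0],[1,0,0,0.03,0],[1,0,0,0.03,0],[1,0,0,0.03,0],[1,0,0,0.03,0],[1,0,0,0.03,0],[1,0,0,0.03,0],[1,0,0,0.03,0],[1,0,0,0.03,0]]], "newtons": 40}}

```text
time: 13.07
eef_pos: [0.5308, 0.1527, 0.0659]
orientation: [-176.8, 2.2, 49.9]
force: [-1.5, 0.5, 3.1]
opening: 0.0314
```

```bash
python3 -c "
from h import *
go([.53,.1535,.063])"
```

```text
t 13.0667 pos [0.5308 0.1527 0.0659] rpy [-176.8    2.2   49.9] j [-34.  21.  17. 102.  -9.  61.  36.] F [-1.5  0.5  3.1] open 0.0314
tool shift cm [ 0.02 -0.09  0.3 ]
```

>>> {"method": "send_rows", "body": {"series": [[[1,-0.7,0.05,0.05,-0.06],[1,-0.7,0.05,0.05,-0.06],[1,-0.7,0.05,0.05,-0.06],[1,-0.7,0.05,0.02,-0.06],[1,-0.7,0.05,0.02,-0.06],[1,-0.7,0.05,0.02,-0.06]]]}}

```text
time: 13.57
eef_pos: [0.5131, 0.1228, 0.0659]
orientation: [-176.4, 0.3, 71.7]
force: [1.1, 4.4, -4.0]
opening: 0.0311
```

```bash
cat >> h.py <<'E'
def arc():
    s=manip.get_state(); p=s["eef_pos"][:2]-np.array([.6205,.077]); th=np.degrees(np.arctan2(p[1],p[0]))%360
    print("r",np.linalg.norm(p),"th",th,"joint~",np.radians(th-139.9), "tangent",th+90)
    for a in (.2,.4):
        t=np.radians(th)+a; go([.6205+.1185*np.cos(t),.077+.1185*np.sin(t),.064])
    print("ft",s["ft_torque"])
E
python3 -c "
from h import *
arc()"
```

```text
r 0.11678136193276922 th 156.92095717005094 joint~ 0.2970717444583252 tangent 246.92095717005094
t 13.5667 pos [0.5131 0.1228 0.0659] rpy [-176.4    0.3   71.7] j [-29.  18.  14. 106.  -7.  60.  60.] F [ 1.1  4.4 -4. ] open 0.0311
tool shift cm [-2.35 -0.12  0.21]
t 13.5667 pos [0.5131 0.1228 0.0659] rpy [-176.4    0.3   71.7] j [-29.  18.  14. 106.  -7.  60.  60.] F [ 1.1  4.4 -4. ] open 0.0311
tool shift cm [-4.66  0.39  0.2 ]
ft [ 0.62157238 -0.23497203 -0.08488811]
```

>>> {"method": "send_rows", "body": {"series": [[[1,-0.8,0.0,0.05,-0.05],[1,-0.8,0.05,0.05,-0.05],[1,-0.8,0.05,0.05,-0.05],[1,-0.8,0.05,0.05,-0.05],[1,-0.8,0.05,0.05,-0.05],[1,-0.8,0.05,0.05,-0.05],[1,-0.8,0.05,0.05,-0.05]]]}}

```text
time: 14.15
eef_pos: [0.5043, 0.0794, 0.0651]
orientation: [-176.4, -1.9, 93.6]
force: [-5.6, 6.5, 9.9]
opening: 0.0316
```

```bash
python3 -c "
from h import *
arc()"
```

```text
r 0.11617667204778445 th 178.81444824944458 joint~ 0.6791852485497515 tangent 268.8144482494446
t 14.15 pos [0.5043 0.0794 0.0651] rpy [-176.4   -1.9   93.6] j [-23.  16.  12. 109.  -6.  59.  86.] F [-5.6  6.5  9.9] open 0.0316
tool shift cm [-2.35 -0.19  0.05]
t 14.15 pos [0.5043 0.0794 0.0651] rpy [-176.4   -1.9   93.6] j [-23.  16.  12. 109.  -6.  59.  86.] F [-5.6  6.5  9.9] open 0.0316
tool shift cm [-4.66  0.32 -0.06]
ft [ 0.85097691  1.33261996 -0.09954263]
```

>>> {"method": "send_rows", "body": {"series": [[[1,-0.8,-0.05,0.0,-0.04],[1,-0.8,0.0,0.0,-0.04],[1,-0.8,0.05,0.0,-0.04],[1,-0.8,0.05,0.0,-0.04],[1,-0.8,0.05,0.0,-0.04],[1,-0.8,0.05,0.0,-0.04]]]}}

```text
time: 14.65
eef_pos: [0.5097, 0.0422, 0.0649]
orientation: [-176.7, -3.4, 108.8]
force: [-8.2, 6.1, 11.1]
opening: 0.0313
```

```bash
python3 -c "
from h import *
arc()"
```

```text
r 0.11608651681133464 th 197.4271667535807 joint~ 1.0040384691938007 tangent 287.4271667535807
t 14.65 pos [0.5097 0.0422 0.0649] rpy [-176.7   -3.4  108.8] j [-18.  16.  11. 108.  -7.  60. 106.] F [-8.2  6.1 11.1] open 0.0313
tool shift cm [-2.35 -0.06 -0.05]
t 14.65 pos [0.5097 0.0422 0.0649] rpy [-176.7   -3.4  108.8] j [-18.  16.  11. 108.  -7.  60. 106.] F [-8.2  6.1 11.1] open 0.0313
tool shift cm [-4.63  0.57 -0.22]
ft [ 0.28412956  1.54500085 -0.04049366]
```

>>> {"method": "send_rows", "body": {"series": [[[1,-0.8,0.0,-0.02,-0.04],[1,-0.8,0.0,0.0,-0.04],[1,-0.8,0.05,0.0,-0.04],[1,-0.7,0.05,0.0,-0.03],[1,-0.6,0.05,0.0,-0.02]]]}}

```text
time: 15.07
eef_pos: [0.5218, 0.0158, 0.0645]
orientation: [-177.2, -4.6, 119.6]
force: [-8.6, 6.0, 10.3]
opening: 0.0314
```

```bash
python3 -c "
from h import *
arc()
c=eyes.capture('top');cv2.imwrite('pics/t9.png',cv2.resize(c['img'][130:270,180:360],None,fx=4,fy=4,interpolation=cv2.INTER_CUBIC))
c=eyes.capture('scene');cv2.imwrite('pics/s9.png',cv2.resize(c['img'][140:280,240:400],None,fx=4,fy=4,interpolation=cv2.INTER_CUBIC))"
```

```text
r 0.11610496108353051 th 211.8127926415965 joint~ 1.2551150058998093 tangent 301.8127926415965
t 15.0667 pos [0.5218 0.0158 0.0645] rpy [-177.2   -4.6  119.6] j [-14.  18.  11. 106.  -7.  61. 120.] F [-8.6  6.  10.3] open 0.0314
tool shift cm [-2.35  0.08 -0.14]
t 15.0667 pos [0.5218 0.0158 0.0645] rpy [-177.2   -4.6  119.6] j [-14.  18.  11. 106.  -7.  61. 120.] F [-8.6  6.  10.3] open 0.0314
tool shift cm [-4.57  0.86 -0.36]
ft [0.29932258 1.54607207 0.00999166]
```

View pics/t9.png

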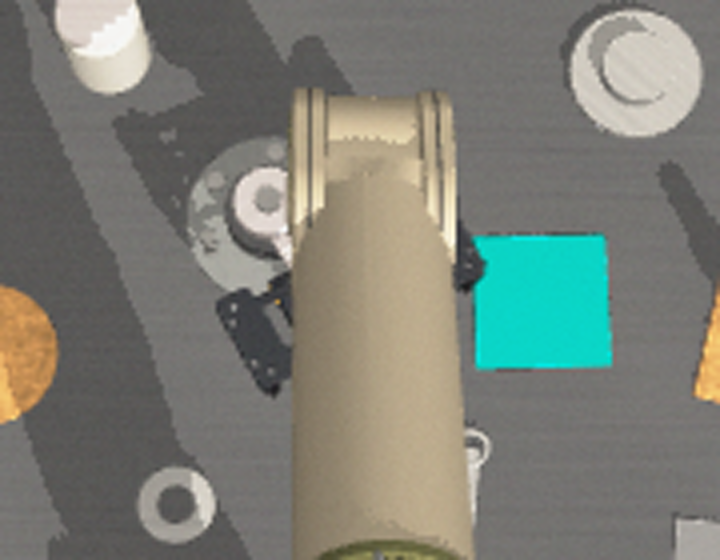

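View pics/s9.png

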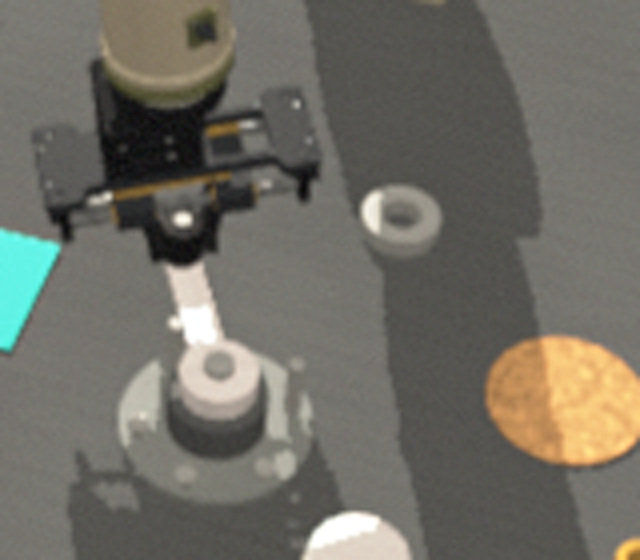

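The arm reads about 1.25 rad, and the tangential force of 9.6 N is the spring's. Pressing further should raise the force sharply if it is on the stop pin.

>>> {"method": "send_rows", "body": {"series": [[[1,-0.6,0.05,0,0],[1,-0.6,0,0,0],[1,-0.6,0,0,0]]]}}

```text
time: 15.42
eef_pos: [0.5236, 0.0132, 0.064]
orientation: [-176.7, -5.9, 120.1]
force: [-18.9, 16.3, 21.5]
opening: 0.0317
```

```bash
python3 -c "
from h import *
arc()"
```

```text
r 0.11604086736742858 th 213.34023262273226 joint~ 1.2817738626972284 tangent 303.3402326227323
t 15.4167 pos [0.5236 0.0132 0.064 ] rpy [-176.7   -5.9  120.1] j [-13.  19.  10. 105.  -8.  62. 122.] F [-18.9  16.3  21.5] open 0.0317
tool shift cm [-2.34  0.11 -0.25]
t 15.4167 pos [0.5236 0.0132 0.064 ] rpy [-176.7   -5.9  120.1] j [-13.  19.  10. 105.  -8.  62. 122.] F [-18.9  16.3  21.5] open 0.0317
tool shift cm [-4.54  0.92 -0.52]
ft [ 2.92349625  3.97640355 -0.17323695]
```

>>> {"method": "send_rows", "body": {"series": [[[1,-0.4,0,-0.1,0],[1,-0.4,0,-0.1,0],[1,-0.4,0,0,0],[1,-0.4,0,0,0],[1,-0.4,0,0,0],[1,-0.4,0,0,0]]]}}

```text
time: 15.92
eef_pos: [0.5231, 0.0139, 0.0637]
orientation: [-176.0, -7.9, 121.2]
force: [-13.7, 11.2, 13.5]
opening: 0.0324
```

```bash
python3 -c "
from h import *
arc()
c=eyes.capture('wrist');cv2.imwrite('pics/w10.png',c['img'])
c=eyes.capture('scene');cv2.imwrite('pics/s10.png',c['img'])
for i in range(8): eyes.capture('top')
arc()"
```

```text
r 0.11603998332766899 th 212.91258783015294 joint~ 1.2743100530377112 tangent 302.9125878301529
t 15.9167 pos [0.5231 0.0139 0.0637] rpy [-176.    -7.9  121.2] j [-12.  21.  10. 103.  -9.  64. 124.] F [-13.7  11.2  13.5] open 0.0324
tool shift cm [-2.33  0.04 -0.35]
t 15.9167 pos [0.5231 0.0139 0.0637] rpy [-176.    -7.9  121.2] j [-12.  21.  10. 103.  -9.  64. 124.] F [-13.7  11.2  13.5] open 0.0324
tool shift cm [-4.54  0.78 -0.71]
ft [ 1.51584134  2.43945311 -0.12496328]
r 0.11608571948293506 th 212.9165930624291 joint~ 1.274379957528237 tangent 302.9165930624291
t 16.4167 pos [0.5231 0.0139 0.0637] rpy [-176.    -7.9  121.2] j [-12.  20.  10. 103.  -9.  64. 124.] F [-12.8  11.1  13.6] open 0.0321
tool shift cm [-2.33  0.04 -0.36]
t 16.4167 pos [0.5231 0.0139 0.0637] rpy [-176.    -7.9  121.2] j [-12.  20.  10. 103.  -9.  64. 124.] F [-12.8  11.1  13.6] open 0.0321
tool shift cm [-4.54  0.78 -0.72]
ft [ 1.57527427  2.43263392 -0.15493914]
```

View pics/s10.png

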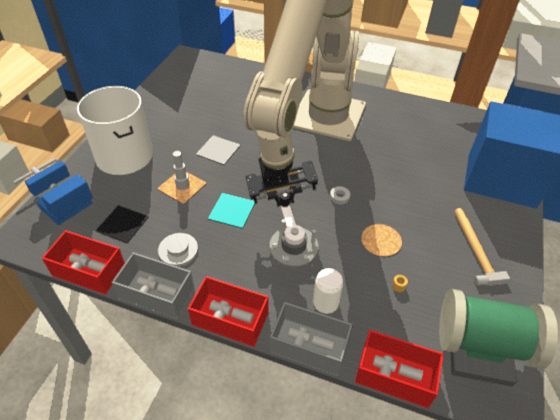

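View pics/w10.png

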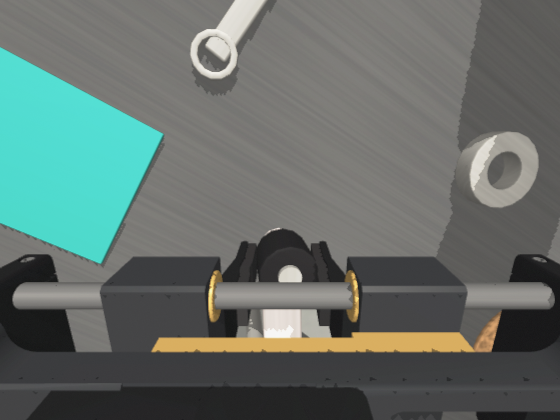

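The shaft is upright on the cork mat at (181,175). The roller is pinched with the tensioner arm against its stop, and a 0.5 s hold showed position and force steady (about 16 N, above the 9–10 N spring). Handing in.

```bash
python3 -c "
from h import *
print(order.finish_job())"
```

```text
the job is handed in; nothing more can be done
None
```

The job is handed in at about 16.4 s of the 56 s allowed, with both steps met by my own measurements. The hand-in gave no verdict.

- **Shaft:** I stood it on the square cork mat and let go. The last measured centre was (0.519, -0.327), against a mat centre of (0.520, -0.332), so it is about 5 mm off and well inside the 35 mm limit. It was still upright in the final scene picture.
- **Tensioner arm:** I pinched the roller and carried it counter-clockwise until the arm met the far stop. My estimate of the joint is about 1.27 rad against a stop at 1.25; the difference is within measurement error. Pressing further raised the push from about 10 N to 25 N while the tool moved only about 3 mm, which fits contact with the pin. I finished still gripping, with about 16–17 N along the swing, and position and force stayed steady over a 0.5 s hold.
- **Other objects:** none looked moved in the final picture. I judged this by eye and did not measure it.
- **Disagreements:** the tool tilted by about 9° from vertical during the swing and the push, which the moves could not correct. The grip held. The camera views of the mat and the shaft differed by only a few millimetres; the scene view of the hub was about 14 mm off the top view, so I took the hub position from the wrist view and the disc.

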